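# Trim the bench supply with its sunken fine-adjust knob

### The job

On the flat grey bench power supply, turn the small bar-shaped knob down in the round well until the meter needle points at the diamond-shaped set marker. Then let go of it with the needle staying on the marker, and leave the supply's neighbours (solder reel, small screwdriver, relay box) where they are.

Things in the scene. Friction and masses are not known exactly. Their poses are not given: they have to be found in the camera images.
- supply: bench power supply, fixed, 180 (x) x 300 (y) x 80 mm high, grey case, flat aluminium top panel. Origin: centre of its underside; x to its back, y to its left, z up. A round well 76 mm wide and 32 mm deep is sunk in the panel, its centre at x 0, y +85 mm. A meter, 92 x 130 mm, standing 12 mm proud of the panel, has its centre at x 0, y -65 mm.
- knob_top (a point): centre of the top of the black knob, on its vertical axis in the middle of the well, 6 mm below the panel. The knob is a bar 32 mm long (its x), 16 mm wide (its y), 22 mm high on a disc 34 mm across, 4 mm thick, on the well's floor; 30 mm are free from each side of the bar to the well's wall. A white line marks the bar's +x end. These axes turn with the knob, z up.
- fine_knob (a joint): angle of the knob in rad, growing clockwise seen from above; 0 when the bar's +x end points to the supply's back; stops at -1.3 and +1.3. It turns with light friction (about 0.03 N m) and stays where it is left.
- needle (a joint): angle of the meter needle in rad, growing clockwise seen from above; 0 when it points to the supply's back. It is geared to the knob: needle angle = 0.7 x knob angle.
- set_marker (a joint): angle of the set marker about the needle's pivot, in rad, same zero and direction as the needle. It is under the meter's window and stays put.
- needle_tip (a point): tip of the thin black needle, 56 mm from its pivot, under the meter's clear window
- marker_tip (a point): place where the needle tip stands when it points at the middle of the set marker (56 mm from the pivot). The marker is a black diamond 11 mm wide on the white face, its point 2 mm beyond this place.
- reel: reel of solder, 54 mm across, 36 mm high, standing behind the supply; origin at the centre of its underside
- driver: small screwdriver with a black handle, 125 mm long, lying in front of the supply; origin under its middle
- relay: small white relay box, 16 x 34 x 12 mm, behind the supply; origin at the centre of its underside

How it is judged:
At the end, for the whole second after the job is handed in: The needle tip stands within 4.5 mm (about 0.08 rad of needle angle, 0.11 rad of knob angle) of the middle of the set marker, and the knob is released and at rest (horizontal distance between needle_tip and marker_tip below 0.0045 m and velocity of joint fine_knob between -0.05 and 0.05 rad/s); the robot touches nothing.
It fails at once if the solder reel, the small screwdriver or the relay box is moved by more than 30 mm (distance of any of reel, driver, relay from where it was at the start of the episode above 0.03 m).
It also fails if it takes over 32 s, if anything falls off the work surface, if the arm or the gripper's body presses on something with over 40 N, if the wrist force passes 120 N, or if a joint passes its speed limit or range.

### The arm

A 6-joint arm with a two-finger parallel gripper is mounted at the origin on a cart in front of the work surface, level with it; the furniture and walls round the work are solid. World frame = base frame: x ahead of the robot, y to its left, z up, the work surface at z = 0. Lengths are in m, angles in rad, forces in N, time in s.
With the tool pointing down it reaches from about 0.275 to 0.825 m from the base axis. Payload 5.2 kg.
Tool frame: the origin (TCP) lies at the very end of the fingers, on their centre line; the grasp point (between the pads) lies 19 mm behind it (bot.tcp_to_grasp is the z of the grasp point in the tool frame, in m); z points along the fingers, y is the line along which they close (so a half turn about z gives the same grasp; the last joint's range is limited). The gripper opens to 93 mm and grips with 3 to 60 N. Pads are 15 mm wide; open, the fingers measure 128 mm over their backs; the gripper's body (75 mm by 188 mm) begins 65 mm behind the grasp point.
Start: joints at [-1.494, 0.259, 1.535, -0, 1.348, -0.203], TCP at [0.152, -0.529, 0.219] pointing down, gripper open.
Joint ranges: [-3.14, 3.14], [-0.91, 2.08], [0.19, 2.58], [-1.22, 4.36], [0.22, 2.71], [-3.12, 3.12]. Speed limits (rad/s): [2.57, 2.57, 3.14, 3.14, 3.14, 3.14].

### API

Orientations are given as a unit quaternion [w, x, y, z].
In Python, from rig import bot, eyes gives the robot as it stands.
- The arm moves only by the tool move_arm, never from a script. Its argument "targets" is a list that holds one entry, the list of rows, each a list of 6 numbers: the shift along the tool's x, y, z in parts of the range, where 1.0 means 800 mm, then the turn, a rotation vector about the tool's x, y, z in normalised numbers (1 is 2 pi rad). In form: [[[dx, dy, dz, ax, ay, az], ...]]. A call has 1 to 12 rows; each row is the pose to reach, as a shift and turn from the pose commanded when the call began, along the tool's axes at that moment; what a row does not reach only later rows make up. A row lasts 1/10 s, in which the tool goes at most 50 mm and 8.59 degrees, less where a joint would pass 70% of its speed; a pose out of reach is approached as far as the arm can. Shift and turn numbers lie between -1 and 1, and a call with a number outside is refused. A call with a gripper value outside its range is refused whole. "jaw" is the opening, from 0 (shut) to 1 (fully open), set as the call begins (left out, the last holds). The fingers move at their own pace and stop on an object; "force" is the grip in N (left out, the last holds). Time passes only in rows, so rows that repeat a pose let the fingers close. It gives the time, the measured TCP pose, the force, the opening and the grip force at its end, in the units of the state.
- bot.observe(): the state, without advancing time (a new reading comes with each control period).
- eyes.camera(name): name is "scene" or "side" or "wrist"; returns the picture (400x640x3 uint8, red, green, blue); there is no depth.
- eyes.camera_model(name): a dict with "mtx" (3x3 intrinsics, pixels), "R" (3x3) and "t" (3): a world point X has camera coordinates R X + t. Camera axes: x right, y down, z forward; pixel columns grow to the right and rows downward; lengths in m; the calibration is good to about 2 mm. A picture is of the moment at which its call begins: read the wrist's pose just before it. camera_model takes no time and is no camera call; for the wrist camera it gives the pose at the moment of the call.
- bot.close_job(): hands the job in; it is judged then, once.
The state is a dict: "t": time; "joint_positions": joint angles; "dq": joint speeds; "tau": joint torques, N m; "position": TCP position; "tool_rot": TCP orientation; "force": force on the tool from outside, world axes, zero at the start; "ft_torque": the same for the moment, N m; "opening": finger opening in m; "grasp_force": force on a finger pad.
Only numpy, scipy, OpenCV 4.12 (cv2) and the standard library are available. Lean on these libraries where they do the work, as an engineer would, in place of code of your own. Each camera call takes 0.05 s, during which the arm holds its last target. There are 200 camera calls.

## Working session

There is one attempt and no reset: what is moved stays moved. The work goes in short steps, Python scripts to look and compute and a tool call to move; the robot and the scene stay as the last step left them, time stands still between calls to the robot, and variables do not carry over. Pictures are saved under pics/ and viewed, at most 10 in all, crops included, and the job is handed in when it is done.

Besides the shell and the picture viewer there is one more tool, called after "Call:" by a JSON object that holds its "api" and its "payload". move_arm: Moves the arm, as the interface text tells. Its arguments: {"type":"object","properties":{"targets":{"type":"array"},"jaw":{"type":"number"},"force":{"type":"number"}},"required":["targets"]}

```bash
mkdir -p pics; python3 - <<'E'
from rig import bot,eyes
import cv2,numpy as np
s=bot.observe();print(s['t'],s['position'],s['tool_rot'],s['opening'],bot.tcp_to_grasp)
for n in ['scene','side']:
    m=eyes.camera_model(n);im=eyes.camera(n);cv2.imwrite(f'pics/{n}0.png',im[:,:,::-1]);np.save(f'pics/{n}0.npy',im)
    print(n,np.round(m['mtx'],1).tolist(),np.round(m['R'],3).tolist(),np.round(m['t'],3).tolist())
E
```

```text
0.0 [ 0.15187579 -0.52807084  0.2178639 ] [-8.73538385e-04  9.90230803e-01  1.39435261e-01  4.82518232e-05] 0.09317516980904349 -0.0188
scene [[468.2, 0.0, 317.6], [0.0, 468.2, 202.2], [0.0, 0.0, 1.0]] [[-0.555, -0.832, 0.004], [-0.444, 0.292, -0.847], [0.703, -0.472, -0.531]] [0.432, 0.273, 0.614]
side [[488.6, 0.0, 316.8], [0.0, 488.6, 194.9], [0.0, 0.0, 1.0]] [[-0.975, -0.222, 0.015], [-0.108, 0.413, -0.904], [0.194, -0.883, -0.427]] [0.546, 0.056, 0.942]
```

View pics/scene0.png

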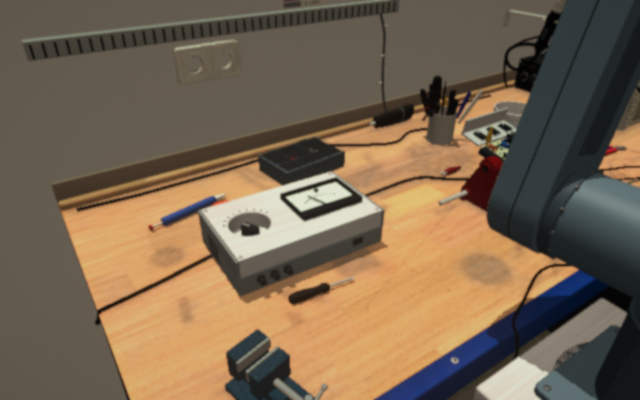

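View pics/side0.png

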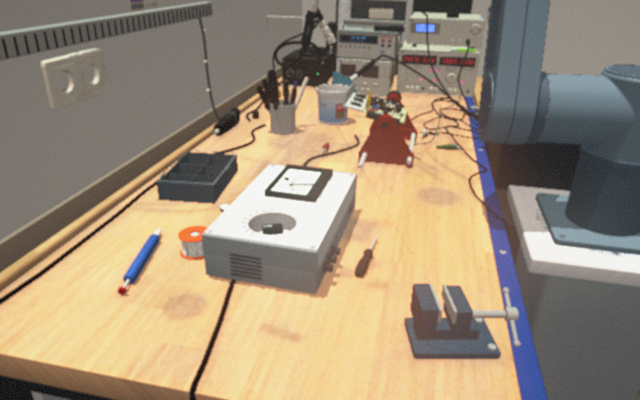

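The scene view shows the supply with its knob near (250,229) and meter near (320,197). The side view has the knob near (272,228) and the meter near (300,183). The reel (193,242) and driver (368,258) are clear of the panel.

```bash
cat > h.py <<'E'
import numpy as np,cv2
from rig import bot,eyes
def ray(m,p):
    m={k:np.array(v) for k,v in m.items() if k in('mtx','R','t')}
    d=m['R'].T@np.linalg.solve(m['mtx'],[p[0],p[1],1.]);return -m['R'].T@m['t'],d
def plane(m,p,z):
    c,d=ray(m,p);return c+d*(z-c[2])/d[2]
def tri(r):
    A=np.zeros((3,3));b=np.zeros(3)
    for c,d in r:
        d=d/np.linalg.norm(d);P=np.eye(3)-np.outer(d,d);A+=P;b+=P@c
    x=np.linalg.solve(A,b);return x,[np.linalg.norm((np.eye(3)-np.outer(d,d)/(d@d))@(x-c)) for c,d in r]
E
python3 - <<'E'
from h import *
a=eyes.camera_model('scene');b=eyes.camera_model('side')
for n,p,q in [('knob',(250,226),(272,226)),('meter',(320,197),(300,183))]:
    print(n,tri([ray(a,p),ray(b,q)]))
for n,m,pts in [('scene',a,[(200,210),(330,174),(383,212),(240,264)]),('side',b,[(207,247),(283,165),(357,173),(318,263)])]:
    for p in pts: print(n,p,plane(m,p,.08).round(3))
print({k:np.round(v,3).tolist() for k,v in eyes.camera_model('wrist').items()})
E
```

```text
knob (array([0.56802126, 0.28691111, 0.07228364]), [np.float64(0.0005938694396224144), np.float64(0.0005938694396223589)])
meter (array([0.56129845, 0.14014875, 0.08561501]), [np.float64(0.0020953778099102047), np.float64(0.0020953778099101397)])
scene (200, 210) [0.656 0.345 0.08 ]
scene (330, 174) [0.638 0.063 0.08 ]
scene (383, 212) [0.464 0.065 0.08 ]
scene (240, 264) [0.474 0.351 0.08 ]
side (207, 247) [0.634 0.383 0.08 ]
side (283, 165) [0.618 0.055 0.08 ]
side (357, 173) [0.468 0.058 0.08 ]
side (318, 263) [0.472 0.384 0.08 ]
{'mtx': [[347.05, 0.0, 317.017], [0.0, 347.05, 199.29], [0.0, 0.0, 1.0]], 'R': [[0.276, -0.961, -0.003], [-0.927, -0.267, 0.264], [-0.255, -0.07, -0.964]], 't': [-0.549, -0.032, 0.392]}
```

The manual's scale: shifts go in shares of 800 mm and turns go in shares of 2 pi rad. Converting my numbers, -604 mm is -0.755, 535 mm is 0.6688.

Call:
{"api": "move_arm", "payload": {"targets": [[[0.6688, -0.755, -0.075, 0, 0, 0], [0.6688, -0.755, -0.075, 0, 0, 0], [0.6688, -0.755, -0.075, 0, 0, 0], [0.6688, -0.755, -0.075, 0, 0, 0], [0.6688, -0.755, -0.075, 0, 0, 0], [0.6688, -0.755, -0.075, 0, 0, 0], [0.6688, -0.755, -0.075, 0, 0, 0], [0.6688, -0.755, -0.075, 0, 0, 0], [0.6688, -0.755, -0.075, 0, 0, 0], [0.6688, -0.755, -0.075, 0, 0, 0], [0.6688, -0.755, -0.075, 0, 0, 0], [0.6688, -0.755, -0.075, 0, 0, 0]]], "jaw": 1}}

```text
t: 1.3
position: [0.4098, 0.0136, 0.2633]
tool_rot: [0.0, 0.99, 0.14, 0.0]
force: [2.2, -0.5, 0.0]
opening: 0.0929
grasp_force: 0.0
```

In the tool's units: -151 mm is -0.1888, 147 mm is 0.1838.

Call:
{"api": "move_arm", "payload": {"targets": [[[0.1838, -0.1888, -0.025, 0, 0, 0], [0.1838, -0.1888, -0.025, 0, 0, 0], [0.1838, -0.1888, -0.025, 0, 0, 0], [0.1838, -0.1888, -0.025, 0, 0, 0], [0.1838, -0.1888, -0.025, 0, 0, 0], [0.1838, -0.1888, -0.025, 0, 0, 0], [0.1838, -0.1888, -0.025, 0, 0, 0]]]}}

```text
t: 2.0
position: [0.5083, 0.1963, 0.2825]
tool_rot: [0.0, 0.99, 0.14, -0.001]
force: [0.2, -1.0, 0.6]
opening: 0.0931
grasp_force: 0.0
```

```bash
python3 - <<'E'
from h import *
import pickle
s=bot.observe();m=eyes.camera_model('wrist');im=eyes.camera('wrist')
print(s['t'],s['position'],np.abs(s['dq']).max())
pickle.dump((m,im),open('pics/w1.pkl','wb'));cv2.imwrite('pics/w1.png',im[:,:,::-1])
E
```

```text
2.0 [0.5083341  0.19630107 0.28245513] 0.02543634719356904
```

View pics/w1.png

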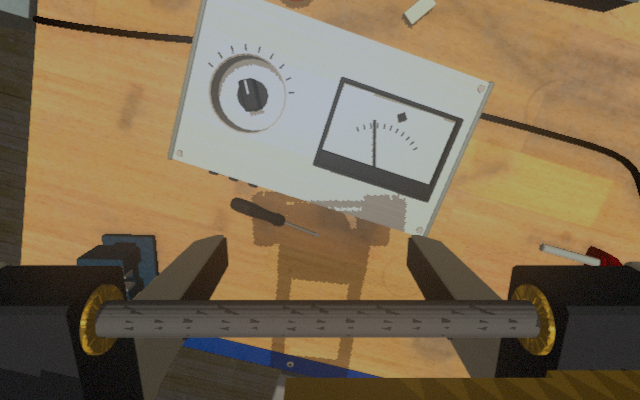

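The wrist view shows everything: knob near (253,96), needle from about (375,166) up to (375,121), diamond at (403,117), and panel corners at (490,84), (420,232) and (172,157).

```bash
python3 - <<'E'
from h import *
import pickle
m,im=pickle.load(open('pics/w1.pkl','rb'))
a=cv2.resize(im[50:140,205:305],None,fx=4,fy=4,interpolation=cv2.INTER_CUBIC)
b=cv2.resize(im[75:205,310:465],None,fx=2.77,fy=2.77,interpolation=cv2.INTER_CUBIC)[:360,:400]
cv2.imwrite('pics/w1c.png',np.hstack([a,b])[:,:,::-1])
E
```

```text
(no output)
```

View pics/w1c.png

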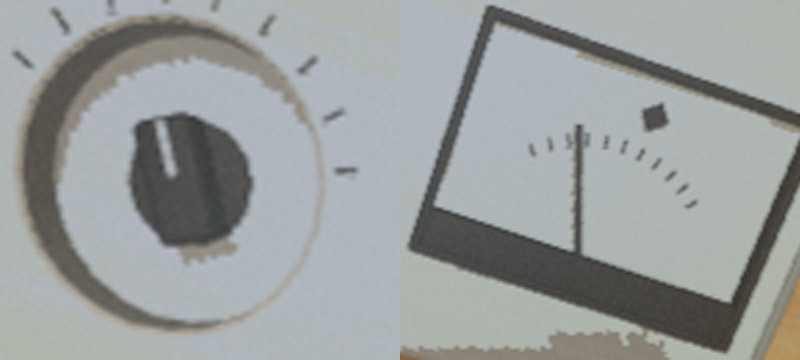

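The crop gives needle tip at (374.6,120.1), visible needle base at (374.6,166), and diamond centre at (402.1,117.2). The white line runs from (244.3,79.5) to (248.3,93.8).

```bash
cat >> h.py <<'E'
def yaw(v): return float(np.arctan2(v[1],v[0]))
def gauge(m,tip,base,dia,z=.088):
    T,B,D=[plane(m,p,z)[:2] for p in(tip,base,dia)]
    u=(T-B)/np.linalg.norm(T-B);P=T-.056*u
    print('needle yaw',yaw(u),'marker yaw',yaw(D-P),'cw knob turn',(yaw(u)-yaw(D-P))/.7,'dia r',np.linalg.norm(D-P),'pivot',P)
E
python3 - <<'E'
from h import *
import pickle
m,im=pickle.load(open('pics/w1.pkl','rb'))
for z in(.084,.09): gauge(m,(374.6,120.1),(374.6,166),(402.1,117.2),z)
c=[plane(m,p,.08)[:2] for p in[(492,83),(422,234),(170,157)]]
print('corners',c,np.linalg.norm(c[0]-c[1]),np.linalg.norm(c[1]-c[2]),'yaw',yaw(c[0]-c[1]),yaw(c[2]-c[1])-np.pi/2)
cen=(c[0]+c[2])/2;y=(c[2]-c[1]);y/=np.linalg.norm(y);print('centre',cen,'well',cen+.085*y)
# white line at z .074
a,b=[plane(m,p,.074)[:2] for p in[(244.3,79.5),(248.3,93.8)]];print('line',a,b,yaw(a-b),np.linalg.norm(a-b))
# dark knob blob
g=cv2.cvtColor(im,cv2.COLOR_RGB2GRAY)
n,l,s,ce=cv2.connectedComponentsWithStats((g<95).astype(np.uint8));i=l[100,255];print(s[i],ce[i],plane(m,ce[i],.066))
# well rim fitted by triangulation with fixed cameras
A=eyes.camera_model('scene');B=eyes.camera_model('side')
print(tri([ray(m,(251.5,94)),ray(A,(250,226)),ray(B,(272,227))]))
E
```

```text
needle yaw 0.3237816160101684 marker yaw -0.13041308214333974 cw knob turn 0.648849568790726 dia r 0.06416416720943169 pivot [0.52558995 0.13697707]
needle yaw 0.32378161601016847 marker yaw -0.12410076355218981 cw knob turn 0.639831970803369 dia r 0.06393806619837704 pivot [0.52558552 0.13798282]
corners [array([0.64610839, 0.05180974]), array([0.47378771, 0.06222752]), array([0.48186555, 0.35192175])] 0.1726352923914548 0.2898068256445561 yaw -0.060382301265027 -0.02787678064594612
centre [0.56398697 0.20186574] well [0.56635619 0.28683272]
line [0.58037232 0.29430343] [0.56782519 0.28720819] 0.5146555099540496 0.014414332417480798
[238  79  30  32 711] [252.16455696  95.02250352] [0.56752001 0.28451664 0.066     ]
(array([0.56886369, 0.28551816, 0.07033455]), [np.float64(0.0009570566241246331), np.float64(0.0016818343700944597), np.float64(0.0013006978303397143)])
```

In the tool's units: 142 mm is 0.1775, 81 mm is 0.1013, -0.21 rad is -0.0334.

Call:
{"api": "move_arm", "payload": {"targets": [[[0.1013, -0.0875, 0.1775, 0, 0, -0.0334], [0.1013, -0.0875, 0.1775, 0, 0, -0.0334], [0.1013, -0.0875, 0.1775, 0, 0, -0.0334], [0.1013, -0.0875, 0.1775, 0, 0, -0.0334], [0.1013, -0.0875, 0.1775, 0, 0, -0.0334], [0.1013, -0.0875, 0.1775, 0, 0, -0.0334], [0.1013, -0.0875, 0.1775, 0, 0, -0.0334]]], "jaw": 0.6}}

```text
t: 2.75
position: [0.5683, 0.2855, 0.1434]
tool_rot: [0.0, 0.97, 0.242, 0.001]
force: [0.4, 0.2, -0.2]
opening: 0.0561
grasp_force: 0.0
```

```bash
python3 - <<'E'
from h import *
import pickle
s=bot.observe();m=eyes.camera_model('wrist');im=eyes.camera('wrist')
print(s['t'],s['position'],s['tool_rot'],s['opening'],np.abs(s['dq']).max())
pickle.dump((m,im),open('pics/w2.pkl','wb'));cv2.imwrite('pics/w2.png',im[:,:,::-1])
from h import plane
M=np.array(m['mtx']);R=np.array(m['R']);t=np.array(m['t'])
for P in ([.567,.2865,.074],s['position']):
    c=M@(R@np.array(P)+t);print(c[:2]/c[2])
E
```

```text
2.75 [0.5683483  0.28549286 0.1434352 ] [1.27891208e-04 9.70335348e-01 2.41758817e-01 1.40368329e-03] 0.05606465703304836 0.008675448060215349
[314.77971838 210.75596697]
[316.84682201 248.73939329]
```

View pics/w2.png

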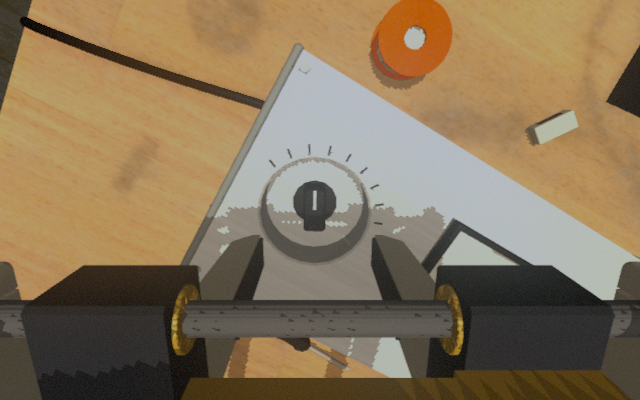

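The knob stands upright in this view: white line at column 315, rows 191–211, bar aligned with the tool. The well rim covers columns 261–369 and rows 157–261.

```bash
python3 - <<'E'
from h import *
import pickle
m1,_=pickle.load(open('pics/w1.pkl','rb'));m,im=pickle.load(open('pics/w2.pkl','rb'))
for p,q in[((248.3,93.8),(315,211)),((244.3,79.5),(314.8,190.5))]: print(tri([ray(m1,p),ray(m,q)]), plane(m,q,.074))
e=[plane(m,p,.08) for p in[(261,207),(369,208),(315,157),(315,261)]]
print('well',np.mean(e[:2],0),np.mean(e[2:],0),np.linalg.norm(e[0]-e[1]),np.linalg.norm(e[2]-e[3]))
g=cv2.cvtColor(im,cv2.COLOR_RGB2GRAY)[180:235,312:313+4:4];print(g.T)
k=cv2.cvtColor(im,cv2.COLOR_RGB2GRAY);print(k[200,290:342],k[190,290:342])
cv2.imwrite('pics/w2c.png',cv2.resize(im[160:250,260:370],None,fx=6,fy=6,interpolation=cv2.INTER_CUBIC)[:,:,::-1])
E
```

```text
(array([0.56784688, 0.28666413, 0.07714326]), [np.float64(8.41372538225312e-05), np.float64(8.413725382247642e-05)]) [0.56691284 0.28627634 0.074     ]
(array([0.5804874 , 0.29375403, 0.07618648]), [np.float64(0.00015610132729611625), np.float64(0.00015610132729608798)]) [0.58013903 0.2934291  0.074     ]
well [0.57081009 0.28828253 0.08      ] [0.56847871 0.28706478 0.08      ] 0.07481761700027048 0.07543667745518036
[[170  75  76  67  63  66  65  65  61  65  70  83  84  83  87  88  86  85
   81  79  84  85  84  82  77  82 103 100 102  99  77  67  62  64  67  58
   58  61  60  57  57  57  53  54  55  52  54  58  56  55  69 116 134 135
  136]
 [159  70  75  71  65  69  63  64  64  63  98 151 152 152 151 150 149 147
  129 128 131 127 123 126 127 128 128 126 124 119  80  66  66  66  59  59
   59  59  57  56  55  55  53  57  52  55  59  52  52  54  60 100 135 133
  134]]
[182 184 170 123  68  71  70  70  74  67  68  68  69  67  65  63  70  70
  70  68  69  66  84 152 184 173 131  71  69  72  75  74  69  67  69  62
  69  70  69  72  71  70  70  71  67  79 150 184 184 184 184 183] [184 182 183 183 184 182 150  78  72  71  74  72  72  69  62  68  63  65
  68  68  69  68  70  95 113 119  98  70  69  67  67  68  66  66  64  66
  66  75  72  73  75  78  93 154 184 185 184 183 184 184 185 183]
```

View pics/w2c.png

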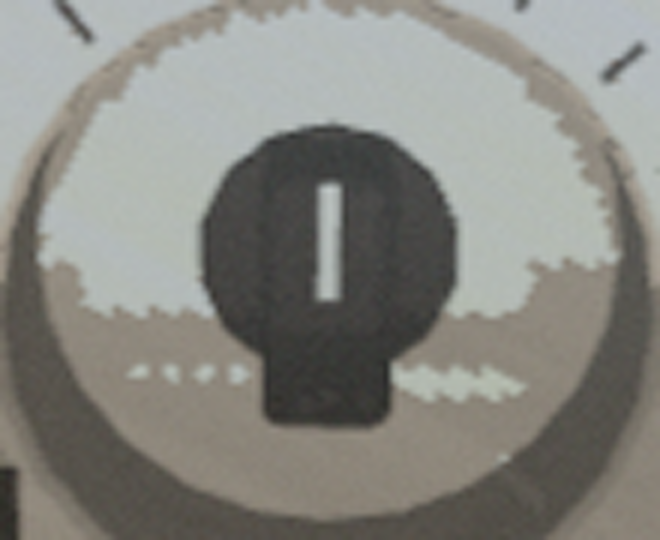

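The crop shows the bar's front edge at row 230.8, columns 303.8–325.0. The disc covers columns 293.7–336.2, with its top at row 181.

```bash
python3 - <<'E'
from h import *
import pickle
m,im=pickle.load(open('pics/w2.pkl','rb'))
L,R=plane(m,(303.8,230),.074),plane(m,(325,230),.074);f=plane(m,(314.4,230.8),.074)
u=plane(m,(314.8,190.5),.074)-f;y=yaw(u);d=np.array([np.cos(y),np.sin(y)])
print('bar yaw',y,'width',np.linalg.norm(L-R),'len to line end',np.linalg.norm(u),'centre',f[:2]+.016*d)
dl,dr=plane(m,(293.7,202),.052),plane(m,(336.2,202),.052);print('disc',np.linalg.norm(dl-dr),(dl+dr)/2, plane(m,(315,181),.052)[:2]-.017*d)
s=bot.observe();x=2*np.arctan2(s['tool_rot'][2],s['tool_rot'][1]);t=f[:2]+.016*d-s['position'][:2]
print('tool yaw',x,'shift tool mm',1e3*(t@[np.cos(x),np.sin(x)]),1e3*(t@[np.sin(x),-np.cos(x)]))
E
```

```text
bar yaw 0.4766299284546262 width 0.015339832702262596 len to line end 0.03002968534061788 centre [0.56767301 0.28699246]
disc 0.032874783677863686 [0.56728135 0.28666047 0.052     ] [0.56686373 0.28658398]
tool yaw 0.4883799747021647 shift tool mm -0.10132406236287449 -1.5187324355813416
```

In the tool's units: 50 mm is 0.0625, -1.5 mm is -0.0019.

Call:
{"api": "move_arm", "payload": {"targets": [[[0, -0.0019, 0, 0, 0, 0], [0, -0.0019, 0.0188, 0, 0, 0], [0, -0.0019, 0.0375, 0, 0, 0], [0, -0.0019, 0.0563, 0, 0, 0], [0, -0.0019, 0.0625, 0, 0, 0], [0, -0.0019, 0.0625, 0, 0, 0]]], "jaw": 0.28}}

```text
t: 3.4
position: [0.5666, 0.2879, 0.0913]
tool_rot: [0.0, 0.97, 0.242, -0.0]
force: [0.2, 0.4, 0.7]
opening: 0.0264
grasp_force: 0.0
```

In the tool's units: 34 mm is 0.0425, 1.2 mm is 0.0015.

Call:
{"api": "move_arm", "payload": {"targets": [[[0.0006, 0.0015, 0.01, 0, 0, 0], [0.0006, 0.0015, 0.02, 0, 0, 0], [0.0006, 0.0015, 0.03, 0, 0, 0], [0.0006, 0.0015, 0.0388, 0, 0, 0], [0.0006, 0.0015, 0.0425, 0, 0, 0], [0.0006, 0.0015, 0.0425, 0, 0, 0]]]}}

```text
t: 4.0
position: [0.5674, 0.2872, 0.0563]
tool_rot: [0.0, 0.97, 0.242, -0.001]
force: [-0.5, -0.6, 0.1]
opening: 0.0259
grasp_force: 0.0
```

Call:
{"api": "move_arm", "payload": {"targets": [[[0, 0, 0, 0, 0, 0], [0, 0, 0, 0, 0, 0], [0, 0, 0, 0, 0, 0], [0, 0, 0, 0, 0, 0], [0, 0, 0, 0, 0, 0]]], "jaw": 0, "force": 10}}

```text
t: 4.5
position: [0.5681, 0.2876, 0.0575]
tool_rot: [-0.0, 0.97, 0.242, 0.0]
force: [-0.6, 1.5, 0.9]
opening: 0.016
grasp_force: 10.0
```

Gripped with the opening at 16 mm, the bar's width. Now turn it about 0.645 rad clockwise.

In the tool's units: 0.645 rad is 0.1027.

Call:
{"api": "move_arm", "payload": {"targets": [[[0, 0, 0, 0, 0, 0.0127], [0, 0, 0, 0, 0, 0.0255], [0, 0, 0, 0, 0, 0.0382], [0, 0, 0, 0, 0, 0.0509], [0, 0, 0, 0, 0, 0.0637], [0, 0, 0, 0, 0, 0.0764], [0, 0, 0, 0, 0, 0.0891], [0, 0, 0, 0, 0, 0.0987], [0, 0, 0, 0, 0, 0.1027], [0, 0, 0, 0, 0, 0.1027], [0, 0, 0, 0, 0, 0.1027]]]}}

```text
t: 5.6
position: [0.5681, 0.2874, 0.0575]
tool_rot: [-0.0, 0.997, -0.077, 0.0]
force: [-1.1, 1.7, 2.2]
opening: 0.0157
grasp_force: 10.0
```

```bash
python3 - <<'E'
from h import *
import pickle
s=bot.observe();print(s['t'],s['position'],2*np.arctan2(s['tool_rot'][2],s['tool_rot'][1]),s['force'],s['ft_torque'])
o=[]
for n in('scene','wrist'):
    m=eyes.camera_model(n);im=eyes.camera(n);pickle.dump((m,im),open(f'pics/{n}3.pkl','wb'))
    P=np.array(m['mtx'])@(np.array(m['R'])@np.array([.56,.137,.09])+np.array(m['t']));P=P[:2]/P[2];print(n,P)
    x=int(np.clip(P[0],100,540));y=int(np.clip(P[1],75,325))
    r=40 if n=='scene' else 100
    x0,y0=max(x-r,0),max(y-int(r*.75),0);c=im[y0:y0+int(1.5*r),x0:x0+2*r];print(n,x0,y0,c.shape);o.append(cv2.resize(c,(400,300),interpolation=cv2.INTER_CUBIC))
cv2.imwrite('pics/c3.png',np.hstack(o)[:,:,::-1])
E
```

```text
5.6 [0.5681154  0.28744191 0.05745645] -0.15404866529484235 [-1.13307533  1.67719781  2.19499185] [ 0.24950015  0.0581825  -0.01499616]
scene [321.77604936 195.96333456]
scene 281 165 (60, 80, 3)
wrist [675.03705897 247.11312271]
wrist 440 172 (150, 200, 3)
```

View pics/c3.png

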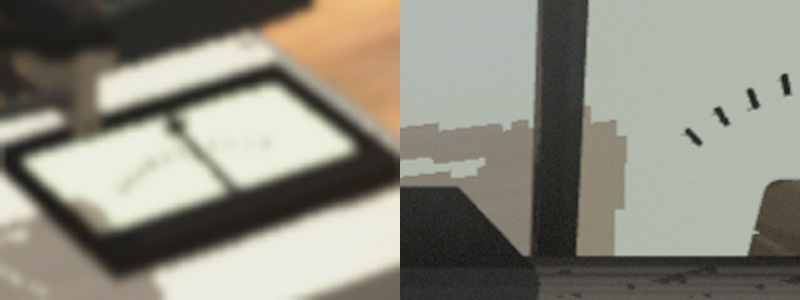

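The scene crop shows the needle (base 235,188, tip about 180,130) running straight into the diamond at (177,124). Next I release, lift, and check from above.

Call:
{"api": "move_arm", "payload": {"targets": [[[0, 0, 0, 0, 0, 0], [0, 0, 0, 0, 0, 0], [0, 0, 0, 0, 0, 0], [0, 0, 0, 0, 0, 0]]], "jaw": 0.27}}

```text
t: 6.1
position: [0.5678, 0.2871, 0.0569]
tool_rot: [0.0, 0.997, -0.078, -0.0]
force: [1.3, 0.5, 0.3]
opening: 0.025
grasp_force: 0.0
```

In the tool's units: -215 mm is -0.2688, -180 mm is -0.225.

Call:
{"api": "move_arm", "payload": {"targets": [[[0, 0, -0.0125, 0, 0, 0], [0, 0, -0.0375, 0, 0, 0], [0, 0, -0.075, 0, 0, 0], [0, 0, -0.125, 0, 0, 0], [0, 0.075, -0.175, 0, 0, 0], [-0.05, 0.1125, -0.225, 0, 0, 0], [-0.075, 0.1125, -0.2688, 0, 0, 0], [-0.075, 0.1125, -0.2688, 0, 0, 0], [-0.075, 0.1125, -0.2688, 0, 0, 0]]]}}

```text
t: 7.0
position: [0.4953, 0.2078, 0.2758]
tool_rot: [-0.001, 0.997, -0.078, 0.003]
force: [0.7, 0.4, -0.9]
opening: 0.0253
grasp_force: 0.0
```

```bash
python3 - <<'E'
from h import *
import pickle
s=bot.observe();m=eyes.camera_model('wrist');im=eyes.camera('wrist')
print(s['t'],s['position'],s['opening'])
pickle.dump((m,im),open('pics/w4.pkl','wb'))
P=np.array(m['mtx'])@(np.array(m['R'])@np.array([.56,.137,.09])+np.array(m['t']));P=P[:2]/P[2]
x0,y0=max(int(P[0])-80,0),max(int(P[1])-60,0);print(x0,y0)
cv2.imwrite('pics/c4.png',cv2.resize(im[y0:y0+120,x0:x0+160],(800,600),interpolation=cv2.INTER_CUBIC)[:,:,::-1])
E
```

```text
7.0 [0.49533837 0.2077745  0.27579024] 0.025257566880581277
298 42
```

View pics/c4.png

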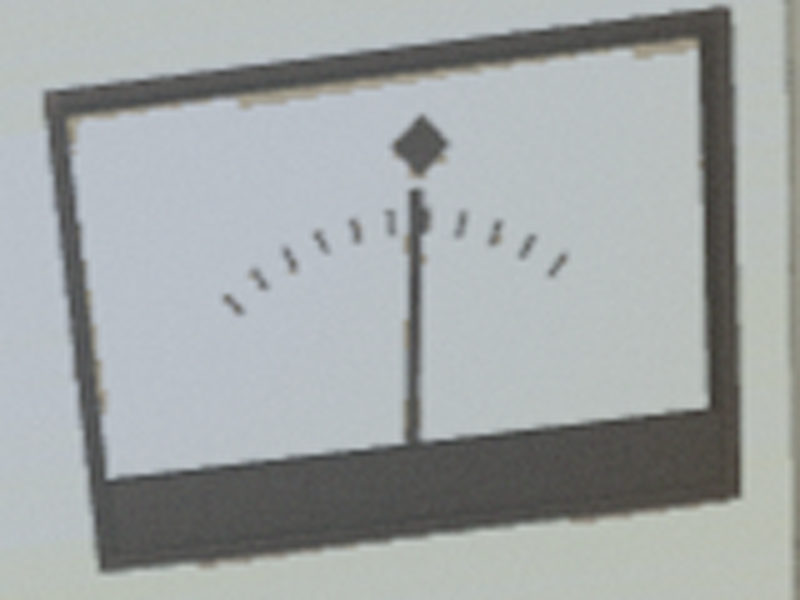

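The needle tip is at (416,190) and its base at (413,440). The diamond's centre at (420,145) is about 0.7 mm off the needle's line, against 4.5 mm allowed. The gripper is clear of everything.

```bash
python3 -c "
from rig import bot
print(bot.close_job())"
```

```text
the job is handed in; nothing more can be done
None
```

The knob is turned and released with the needle about 0.7 mm off the marker's middle in the last picture (4.5 mm allowed); the neighbours were not touched, and the job was handed in at about 7 s, with no verdict returned.

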